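# Sweep stray post spacers off the breadboard into the tray

### The arm

A 7-joint arm with a two-finger parallel gripper is mounted at the origin on the work surface. World frame = base frame: x ahead of the robot, y to its left, z up, the work surface at z = 0. Lengths are in m, angles in rad, forces in N, time in s.
With the tool pointing down it reaches from about 0.425 to 0.925 m from the base axis. Payload 6.8 kg.
Tool frame: the origin (TCP) lies between the finger pads; the fingertips stand r.tcp_to_tips ahead of it and the grasp point (between the pads) lies 3 mm ahead of it (r.tcp_to_tips is the distance from the TCP to the fingertips, in m); z points along the fingers, y is the line along which they close (so a half turn about z gives the same grasp; the last joint's range is limited). The gripper opens to 85 mm and grips with 20 to 120 N. Pads are 22 mm wide; open, the fingers measure 114 mm over their backs; the gripper's body (76 mm by 85 mm) begins 54 mm behind the grasp point. The pads swing forward as they close: fully open they stand 13 mm farther back than shut.
Start: joints at [-1.256, 0.477, 0.022, 1.555, -0.011, 1.109, -0.083], TCP at [0.277, 0.616, 0.233] pointing down, gripper open.
Joint ranges: [-2.96, 2.96], [-0.34, 2.1], [-1.41, 1.46], [0.24, 2.44], [-1.37, 4.51], [0.17, 1.92], [-2.96, 2.96]. Speed limits (rad/s): [2.39, 2.39, 3.14, 3.14, 3.14, 3.14, 3.14].

### API

Orientations are given as a rotation vector (axis times angle).
In Python, from bench import r gives the robot as it stands. The module is installed in compiled form; this text tells all that it offers.
- The arm moves only by the tool step_arm, never from a script. Its argument "moves" is a list of rows, each an object of numbers: "rx", "ry", "rz": the turn, a rotation vector about the tool's x, y, z in degrees; "dx", "dy", "dz": the shift along the tool's x, y, z in mm; "gripper": the opening, from -1 (shut) to 1 (fully open). In form: [{"rx": .., "ry": .., "rz": .., "dx": .., "dy": .., "dz": .., "gripper": ..}, ...]. A call has 1 to 20 rows; each row shifts and turns the commanded pose from where the row before left it, along the tool's axes as they then stand; what a row does not reach is not made up. A row lasts 1/8 s, in which the tool goes at most 62.5 mm and 10.7 degrees, less where a joint would pass 70% of its speed; a pose out of reach is approached as far as the arm can. A call is refused whole if a number of a shift passes 62.5 or a number of a turn 10.7, either way. A call with a gripper value outside its range is refused whole. The fingers move at their own pace and stop on an object; "grip_force" is the grip in N (left out, the last holds). Time passes only in rows, so rows that do not move let the fingers close. It gives the time, the measured TCP pose, the force, the opening and the grip force at its end, in the units of the state.
- r.get_obs(): the state, without advancing time (a new reading comes with each control period).
- r.grab_frame(name): name is "scene" or "side" or "wrist"; returns the picture (400x640x3 uint8, blue, green, red); there is no depth.
- r.camera_info(name): a dict with "mtx" (3x3 intrinsics, pixels), "rvec" (rotation vector, rad) and "tvec" (3), from world to camera coordinates, as OpenCV has them. Camera axes: x right, y down, z forward; pixel columns grow to the right and rows downward; lengths in m; the calibration is good to about 2 mm. A picture is of the moment at which its call begins: read the wrist's pose just before it. camera_info takes no time and is no camera call; for the wrist camera it gives the pose at the moment of the call.
- r.hand_in(): hands the job in; it is judged then, once.
The state is a dict: "clock": time; "joints": joint angles; "qvel": joint speeds; "tau": joint torques, N m; "tcp_pos": TCP position; "orientation": TCP orientation; "contact_force": force on the tool from outside, world axes, zero at the start; "moment": the same for the moment, N m; "grip_width": finger opening in m; "gripper_force": force on a finger pad.
Only numpy, scipy, OpenCV 4.12 (cv2) and the standard library are available. Lean on these libraries where they do the work, as an engineer would, in place of code of your own. Each camera call takes 0.05 s, during which the arm holds its last target. There are 200 camera calls.

### The job

Clear the optics breadboard: with the tips or the outside of the fingers, sweep the three round steel spacers across the board and over its left edge so that all three drop into the grey tray below. Do not pinch them or lift them, and leave the glass cube, the post holder, the mirror, the lens and the wrench standing where they are.

Things in the scene. Friction and masses are not known exactly. Their poses are not given: they have to be found in the camera images.
- board: Black metal breadboard with a grid of small holes, 300 (x) by 450 (y) by 12.7 mm thick, fixed on four short pillars: its top face is 60 mm above the table. Origin at the centre of its top face, z up. Its four edges have no rim. Its left edge (y = +225 mm) is the one over the tray.
- tray: Grey plastic tray, open on top, fixed on the table: outside 200 (x) by 130 (y) by 45 mm high, walls and floor 4 mm. Origin at the centre of its underside, axes parallel to the board's. Its near 20 mm in y lie under the board's left edge, its rim 2 mm below the board's underside, so what goes over that edge within the tray's 200 mm length drops in. The edge is longer than the tray, and the tray's place along it varies.
- spacer_a: One of three identical loose steel post spacers: upright round disc, 25 mm diameter, 20 mm high, about 70 g, small hole in the middle of its top. It stands on the board. Origin at its centre, half-way up.
- spacer_b: One of three identical loose steel post spacers: upright round disc, 25 mm diameter, 20 mm high, about 70 g, small hole in the middle of its top. It stands on the board. Origin at its centre, half-way up.
- spacer_c: One of three identical loose steel post spacers: upright round disc, 25 mm diameter, 20 mm high, about 70 g, small hole in the middle of its top. It stands on the board. Origin at its centre, half-way up.
- prism: Glass cube of 25 mm on a square black base of 30 by 30 by 8 mm, 33 mm high in all, loose, standing among the spacers. To be left alone. Origin at the centre of its underside.
- holder: Short black round post holder, 40 mm high, foot 32 mm diameter, body 21 mm with a small brass thumbscrew reaching 17 mm from the axis; loose, standing among the spacers. To be left alone. Origin at the centre of its underside.
- mirror: Mirror mount on a post, 109 mm high, foot 50 by 30 mm, loose, near the board's right end. To be left alone. Origin at the centre of its underside.
- lens: Round lens mount on a post, 104 mm high, foot 50 by 30 mm, loose, near the board's right end. To be left alone. Origin at the centre of its underside.
- wrench: Flat steel wrench, 140 mm long, 17 mm wide (38 mm at its jaws), 8 mm thick, lying on the board along its far edge (lengthwise in the board's y). To be left alone. Origin at the middle of its underside.

How it is judged:
By the outcome, as a careful person would: the job done as asked, in the order asked, and still so for the second after the job is handed in, with the robot touching nothing.
It also fails if it takes over 64 s, if anything falls off the work surface, if the arm or the gripper's body presses on something with over 40 N, if the wrist force passes 120 N, or if a joint passes its speed limit or range.

## Working session

There is one attempt and no reset: what is moved stays moved. The work goes in short steps, Python scripts to look and compute and a tool call to move; the robot and the scene stay as the last step left them, time stands still between calls to the robot, and variables do not carry over. Pictures are saved under pics/ and viewed, at most 10 in all, crops included, and the job is handed in when it is done.

Besides the shell and the picture viewer there is one more tool, called after "Call:" by a JSON object that holds its "name" and its "arguments". step_arm: Moves the arm, as the interface text tells. Its arguments: {"type":"object","properties":{"moves":{"type":"array","items":{"type":"object","properties":{"rx":{"type":"number"},"ry":{"type":"number"},"rz":{"type":"number"},"dx":{"type":"number"},"dy":{"type":"number"},"dz":{"type":"number"},"gripper":{"type":"number"}}}},"grip_force":{"type":"number"}},"required":["moves"]}

```bash
mkdir -p pics; cat > h.py <<'E'
import numpy as np, cv2
from bench import r
def ray(name,uv):
    c=r.camera_info(name);R,_=cv2.Rodrigues(np.array(c["rvec"],float));t=np.array(c["tvec"],float).ravel()
    d=np.linalg.inv(np.array(c["mtx"]))@np.array([uv[0],uv[1],1.]);return -R.T@t,R.T@d
def onz(name,uv,z):
    o,d=ray(name,uv);return o+d*(z-o[2])/d[2]
def proj(name,p):
    c=r.camera_info(name);return cv2.projectPoints(np.array(p,float).reshape(-1,1,3),np.array(c["rvec"],float),np.array(c["tvec"],float),np.array(c["mtx"],float),None)[0].reshape(-1,2)
E
python3 - <<'E'
from h import *
o=r.get_obs();print(o,r.tcp_to_tips)
for n in("scene","side","wrist"):
    im=r.grab_frame(n);cv2.imwrite(f"pics/{n}0.png",im)
    print(n,ray(n,(320,200)))
E
```

```text
{'clock': 0.0, 'joints': array([-1.25607659,  0.47780916,  0.02237225,  1.55643312, -0.01150919,
        1.10928441, -0.08307913]), 'qvel': array([-1.06940056e-03,  1.36437800e-03, -3.17629645e-06,  3.92023213e-05,
        1.37258736e-04,  1.07887391e-03, -1.63662763e-03]), 'tau': array([-5.98123770e-04, -5.96440315e+01,  1.60748418e+00, -2.81208247e+01,
        1.24620635e-02,  9.02533997e-03, -7.05655950e-06]), 'tcp_pos': array([0.27676754, 0.61501963, 0.232028  ]), 'orientation': array([-6.59161909e-01, -3.07141577e+00,  2.81061105e-03]), 'contact_force': array([-0.10592439,  0.30137253, -0.69818994]), 'moment': array([ 0.07222336,  0.00891494, -0.00768202]), 'gripper_force': 0.0, 'grip_width': 0.08540905096160467} 0.022
scene (array([1.22813468, 0.12932303, 0.62478376]), array([-0.75193795, -0.15438381, -0.64139819]))
side (array([ 0.59667743, -0.54473706,  0.56241837]), array([ 0.00318739,  0.72076383, -0.69321499]))
wrist (array([0.20503667, 0.64682181, 0.37221575]), array([ 0.28028004, -0.11973293, -0.95245134]))
```

View pics/scene0.png

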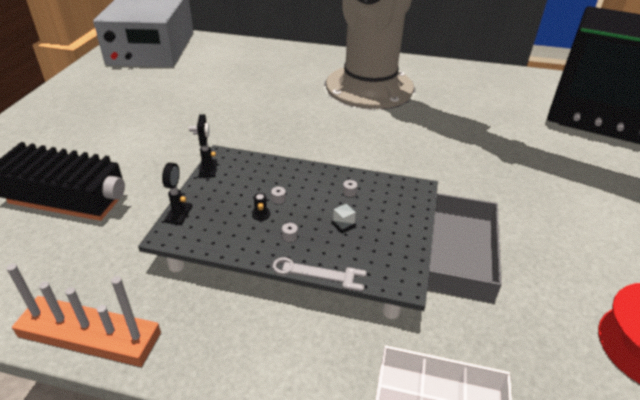

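View pics/side0.png

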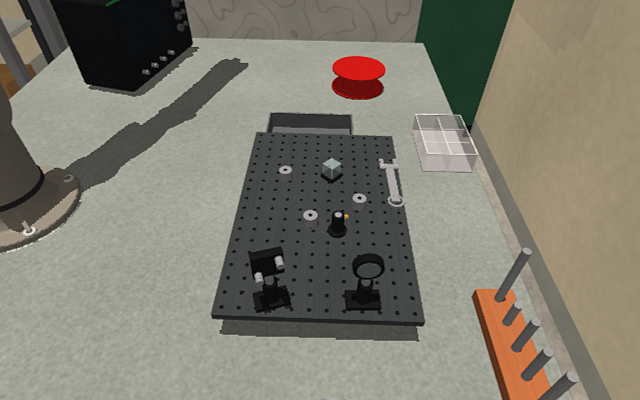

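The scene view shows spacers at about (279,191), (350,185) and (289,230), with the cube at (344,216) and the holder at (260,206). In the side view the spacers are at (310,215), (285,169) and (359,198). The tray lies past the board's far end. Next I refine these positions.

```bash
python3 - <<'E'
from h import *
S=dict(scene=[(279,190),(350,184),(289,229)],side=[(310,215),(285,169),(359,198)])
for n in S:
    im=cv2.imread(f"pics/{n}0.png");g=cv2.cvtColor(im,cv2.COLOR_BGR2GRAY)
    m=(g>120).astype(np.uint8)
    nl,lab,st,ce=cv2.connectedComponentsWithStats(m)
    for p in S[n]:
        k=np.argmin([np.hypot(*(c-p)) if s[4]<800 else 1e9 for c,s in zip(ce,st)])
        x,y,w,h,a=st[k]
        print(n,p,st[k],ce[k].round(1),"top centroid",onz(n,(x+w/2-.5,y+h/2-.5),.08).round(4),onz(n,ce[k],.08).round(4))
C=dict(scene=[(217,148),(438,180),(425,301),(147,250)],side=[(212,318),(257,133),(391,137),(424,324)])
for n in C:
    for p in C[n]: print(n,"corner",p,onz(n,p,.06).round(4))
print("holder top",onz("scene",(260,197),.1),onz("side",(338,213),.1))
print("prism top",onz("scene",(344,209),.093),onz("side",(332,163),.093))
for n,ps in dict(scene=[(497,204),(496,298),(434,288)],side=[(270,114),(352,115)]).items():
    for p in ps: print("tray rim",n,onz(n,p,.045).round(4))
a=cv2.imread("pics/scene0.png")[140:310,140:510];b=cv2.imread("pics/side0.png")[100:330,200:430]
cv2.imwrite("pics/c1.png",cv2.resize(a,None,fx=2.1,fy=2.1,interpolation=cv2.INTER_CUBIC))
cv2.imwrite("pics/c2.png",cv2.resize(b,None,fx=2.6,fy=2.6,interpolation=cv2.INTER_CUBIC))
E
```

```text
scene (279, 190) [271 186  15  11 121] [277.9 190.8] top centroid [ 0.5843 -0.0776  0.08  ] [ 0.5838 -0.078   0.08  ]
scene (350, 184) [343 179  15  11 111] [349.9 183.9] top centroid [0.533  0.0397 0.08  ] [0.5327 0.0395 0.08  ]
scene (289, 229) [282 222  16  12 148] [289.4 227.8] top centroid [ 0.6683 -0.0335  0.08  ] [ 0.6691 -0.0335  0.08  ]
side (310, 215) [303 210  15  11 107] [309.8 214.7] top centroid [ 0.5826 -0.0801  0.08  ] [ 0.5822 -0.0795  0.08  ]
side (285, 169) [279 166  13   8  75] [285.1 169.6] top centroid [0.5313 0.0381 0.08  ] [0.5315 0.0379 0.08  ]
side (359, 198) [353 194  14   9  89] [359.1 198. ] top centroid [ 0.6685 -0.0357  0.08  ] [ 0.6678 -0.0356  0.08  ]
scene corner (217, 148) [ 0.4602 -0.2425  0.06  ]
scene corner (438, 180) [0.4538 0.1926 0.06  ]
scene corner (425, 301) [0.746  0.1875 0.06  ]
scene corner (147, 250) [ 0.7535 -0.2409  0.06  ]
side corner (212, 318) [ 0.4523 -0.2637  0.06  ]
side corner (257, 133) [0.4576 0.1855 0.06  ]
side corner (391, 137) [0.7518 0.1819 0.06  ]
side corner (424, 324) [ 0.7464 -0.2652  0.06  ]
holder top [ 0.63052077 -0.09412964  0.1       ] [ 0.62846847 -0.09343505  0.1       ]
prism top [0.61698684 0.04410449 0.093     ] [0.62008766 0.04476329 0.093     ]
tray rim scene [0.4782 0.3008 0.045 ]
tray rim scene [0.7014 0.2901 0.045 ]
tray rim scene [0.7051 0.2006 0.045 ]
tray rim side [0.4744 0.2882 0.045 ]
tray rim side [0.6723 0.2921 0.045 ]
```

View pics/c1.png

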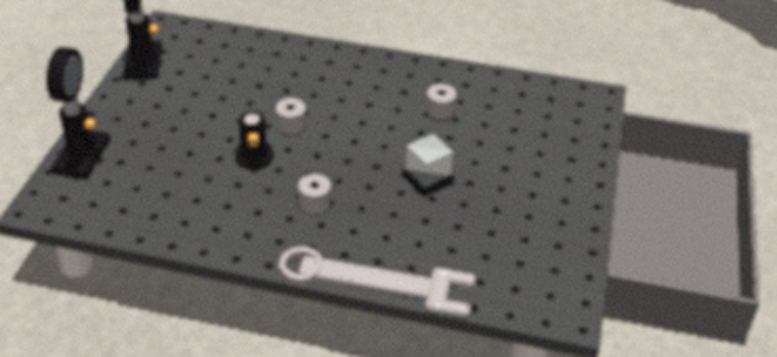

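View pics/c2.png

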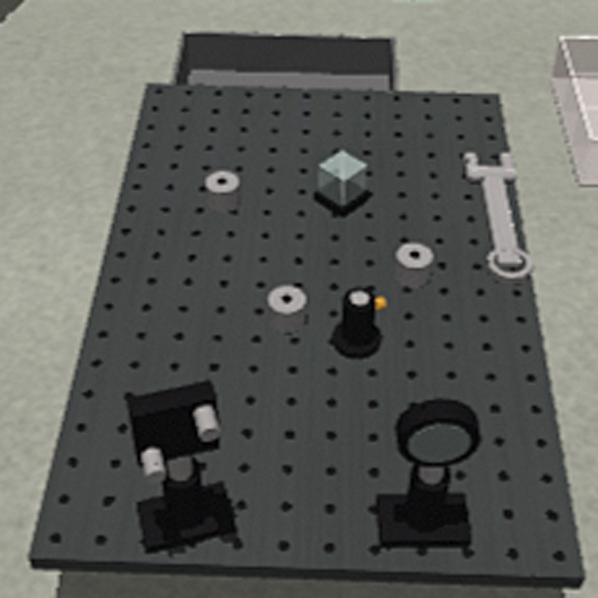

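The crops confirm the layout. The cube is rotated about 45°, the holder's thumbscrew points to +x, the wrench jaw is near side-view pixel (379,161), and the tray spans about x = 0.474 to 0.673. My plan is to use the fingers with a gap of about 12 mm as a two-point pusher, with the finger line along world x. I'll sweep B first, then A, then C.

```bash
python3 - <<'E'
from h import *
for n,ps in dict(side=[(379,161),(388,159),(388,202),(404,200),(384,170)],scene=[(345,286),(347,268),(273,265),(366,269)]).items():
    for p in ps: print("wrench",n,onz(n,p,.068).round(4))
print("tray corner",onz("scene",(499.5,283),.045),onz("side",(268.5,113),.045),onz("side",(352,115),.045))
print("mirror foot",onz("side",(270,300),.065),"lens foot",onz("side",(363,300),.065))
print("prism base corners",[onz("side",p,.068)[:2].round(4) for p in [(321,176),(343,176),(332,182)]],[onz("scene",p,.068)[:2].round(4) for p in [(333,222),(356,224),(345,230)]])
E
```

```text
wrench side [0.7156 0.086  0.068 ]
wrench side [0.7345 0.0932 0.068 ]
wrench side [ 0.7209 -0.0318  0.068 ]
wrench side [ 0.7504 -0.0256  0.068 ]
wrench side [0.7228 0.058  0.068 ]
wrench scene [0.7542 0.0731 0.068 ]
wrench scene [0.7193 0.0696 0.068 ]
wrench scene [ 0.7413 -0.039   0.068 ]
wrench scene [0.7142 0.0974 0.068 ]
tray corner [0.67022184 0.29646106 0.045     ] [0.4703701  0.29251421 0.045     ] [0.67230171 0.29206077 0.045     ]
mirror foot [ 0.5303296  -0.23611382  0.065     ] lens foot [ 0.66352584 -0.23252545  0.065     ]
prism base corners [array([0.6   , 0.0356]), array([0.6421, 0.0371]), array([0.6209, 0.019 ])] [array([0.6251, 0.0287]), array([0.6202, 0.0662]), array([0.6389, 0.0514])]
```

Call:
{"name": "step_arm", "arguments": {"moves": [{"rz":9.4,"gripper":-0.7},{"rz":9.4,"gripper":-0.7},{"rz":9.4,"gripper":-0.7},{"rz":9.4,"gripper":-0.7},{"rz":9.4,"gripper":-0.7},{"rz":9.4,"gripper":-0.7},{"rz":9.4,"gripper":-0.7},{"gripper":-0.7}]}}

```text
invalid input at $.moves[0]: expected keys rx, ry, rz, dx, dy, dz, gripper
```

```bash
python3 - <<'E'
from h import *
o=r.get_obs();print(r.tcp_to_tips,o["tcp_pos"],o["grip_width"],cv2.Rodrigues(o["orientation"])[0].round(3))
E
```

```text
0.022 [0.27678325 0.61515497 0.2322504 ] 0.08557530227634516 [[-0.912  0.41  -0.   ]
 [ 0.41   0.912 -0.001]
 [-0.    -0.001 -1.   ]]
```

Call:
{"name": "step_arm", "arguments": {"moves": [{"rx":0,"ry":0,"rz":9.4,"dx":0,"dy":0,"dz":0,"gripper":-0.72},{"rx":0,"ry":0,"rz":9.4,"dx":0,"dy":0,"dz":0,"gripper":-0.72},{"rx":0,"ry":0,"rz":9.4,"dx":0,"dy":0,"dz":0,"gripper":-0.72},{"rx":0,"ry":0,"rz":9.4,"dx":0,"dy":0,"dz":0,"gripper":-0.72},{"rx":0,"ry":0,"rz":9.4,"dx":0,"dy":0,"dz":0,"gripper":-0.72},{"rx":0,"ry":0,"rz":9.4,"dx":0,"dy":0,"dz":0,"gripper":-0.72},{"rx":0,"ry":0,"rz":9.4,"dx":0,"dy":0,"dz":0,"gripper":-0.72},{"rx":0,"ry":0,"rz":0,"dx":0,"dy":0,"dz":0,"gripper":-0.72}]}}

```text
clock: 1.15
tcp_pos: [0.2767, 0.6155, 0.2326]
orientation: [2.22, 2.222, -0.001]
contact_force: [0.8, -0.2, 1.0]
grip_width: 0.0117
gripper_force: 0.0
```

```bash
python3 - <<'E'
from h import *
o=r.get_obs();print(r.tcp_to_tips,o["clock"],o["tcp_pos"],o["grip_width"],cv2.Rodrigues(o["orientation"])[0].round(3),o["contact_force"])
E
```

```text
0.022 1.15 [0.27667421 0.6154688  0.23260731] 0.011704294311217726 [[-0.001  1.     0.   ]
 [ 1.     0.001 -0.001]
 [-0.001  0.    -1.   ]] [ 0.83145266 -0.23860703  1.02239743]
```

Call:
{"name": "step_arm", "arguments": {"moves": [{"rx":0,"ry":0,"rz":0,"dx":-43.5,"dy":18.3,"dz":0,"gripper":-0.72},{"rx":0,"ry":0,"rz":0,"dx":-43.5,"dy":18.3,"dz":0,"gripper":-0.72},{"rx":0,"ry":0,"rz":0,"dx":-43.5,"dy":18.3,"dz":0,"gripper":-0.72},{"rx":0,"ry":0,"rz":0,"dx":-43.5,"dy":18.3,"dz":0,"gripper":-0.72},{"rx":0,"ry":0,"rz":0,"dx":-43.5,"dy":18.3,"dz":0,"gripper":-0.72},{"rx":0,"ry":0,"rz":0,"dx":-43.5,"dy":18.3,"dz":0,"gripper":-0.72},{"rx":0,"ry":0,"rz":0,"dx":-43.5,"dy":18.3,"dz":0,"gripper":-0.72},{"rx":0,"ry":0,"rz":0,"dx":-43.5,"dy":18.3,"dz":0,"gripper":-0.72},{"rx":0,"ry":0,"rz":0,"dx":-43.5,"dy":18.3,"dz":0,"gripper":-0.72},{"rx":0,"ry":0,"rz":0,"dx":-43.5,"dy":18.3,"dz":0,"gripper":-0.72},{"rx":0,"ry":0,"rz":0,"dx":-43.5,"dy":18.3,"dz":0,"gripper":-0.72},{"rx":0,"ry":0,"rz":0,"dx":-43.5,"dy":18.3,"dz":0,"gripper":-0.72},{"rx":0,"ry":0,"rz":0,"dx":-43.5,"dy":18.3,"dz":0,"gripper":-0.72},{"rx":0,"ry":0,"rz":0,"dx":-43.5,"dy":18.3,"dz":0,"gripper":-0.72},{"rx":0,"ry":0,"rz":0,"dx":0,"dy":0,"dz":28,"gripper":-0.72},{"rx":0,"ry":0,"rz":0,"dx":0,"dy":0,"dz":28,"gripper":-0.72},{"rx":0,"ry":0,"rz":0,"dx":0,"dy":0,"dz":28,"gripper":-0.72},{"rx":0,"ry":0,"rz":0,"dx":0,"dy":0,"dz":28,"gripper":-0.72},{"rx":0,"ry":0,"rz":0,"dx":0,"dy":0,"dz":0,"gripper":-0.72}]}}

```text
clock: 3.52
tcp_pos: [0.5313, 0.0064, 0.1194]
orientation: [-2.217, -2.222, 0.006]
contact_force: [-1.0, -0.3, 0.8]
grip_width: 0.0121
gripper_force: 0.0
```

```bash
python3 - <<'E'
from h import *
o=r.get_obs();print(o["tcp_pos"],o["contact_force"])
p=o["tcp_pos"]
for n in("side","wrist"):
    im=r.grab_frame(n)
    print(n,proj(n,[p+[0,0,-.022],p+[0,0,-.035]]))
    if n=="side": 
        im=cv2.resize(im[80:240,200:420],None,fx=3,fy=3,interpolation=cv2.INTER_CUBIC)
    cv2.imwrite(f"pics/{n}1.png",im)
E
```

```text
[0.53130946 0.00637042 0.11939239] [-1.01875542 -0.26373342  0.77804032]
side [[283.22822154 173.25403443]
 [283.55194603 178.69723441]]
wrist [[316.31061266 242.90525515]
 [316.39754587 233.33880116]]
```

View pics/side1.png

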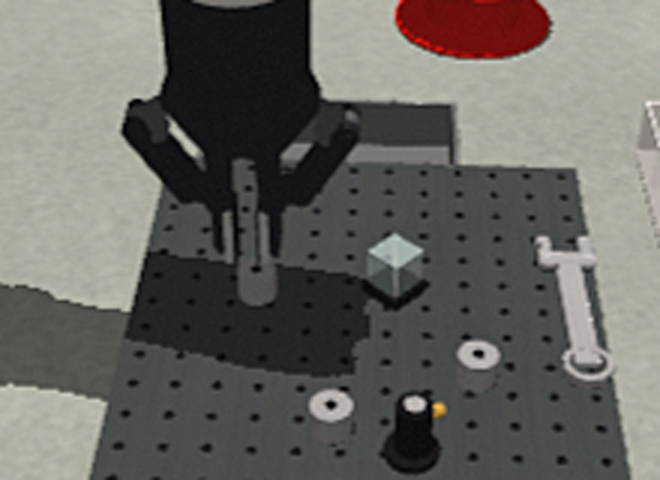

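The fingers stand over B. The tips are near crop (255,258) and are no lower than predicted, so 22 mm for TCP to tips holds. The linkage only widens well above the tips.

Call:
{"name": "step_arm", "arguments": {"moves": [{"rx":0,"ry":0,"rz":0,"dx":0,"dy":0.5,"dz":10,"gripper":-0.72},{"rx":0,"ry":0,"rz":0,"dx":0,"dy":0,"dz":6,"gripper":-0.72},{"rx":0,"ry":0,"rz":0,"dx":0,"dy":0,"dz":5,"gripper":-0.72},{"rx":0,"ry":0,"rz":0,"dx":0,"dy":0,"dz":5,"gripper":-0.72},{"rx":0,"ry":0,"rz":0,"dx":0,"dy":0,"dz":5,"gripper":-0.72},{"rx":0,"ry":0,"rz":0,"dx":0,"dy":0,"dz":0,"gripper":-0.72}]}}

```text
clock: 4.38
tcp_pos: [0.5331, 0.0064, 0.0896]
orientation: [-2.222, -2.221, 0.001]
contact_force: [-0.4, -0.8, 0.7]
grip_width: 0.0119
gripper_force: 0.0
```

Call:
{"name": "step_arm", "arguments": {"moves": [{"rx":0,"ry":0,"rz":0,"dx":6,"dy":0,"dz":1,"gripper":-0.72},{"rx":0,"ry":0,"rz":0,"dx":10,"dy":0,"dz":0,"gripper":-0.72},{"rx":0,"ry":0,"rz":0,"dx":12,"dy":0,"dz":0,"gripper":-0.72},{"rx":0,"ry":0,"rz":0,"dx":12,"dy":0,"dz":0,"gripper":-0.72},{"rx":0,"ry":0,"rz":0,"dx":12,"dy":0,"dz":0,"gripper":-0.72},{"rx":0,"ry":0,"rz":0,"dx":12,"dy":0,"dz":0,"gripper":-0.72},{"rx":0,"ry":0,"rz":0,"dx":12,"dy":0,"dz":0,"gripper":-0.72},{"rx":0,"ry":0,"rz":0,"dx":12,"dy":0,"dz":0,"gripper":-0.72},{"rx":0,"ry":0,"rz":0,"dx":12,"dy":0,"dz":0,"gripper":-0.72},{"rx":0,"ry":0,"rz":0,"dx":12,"dy":0,"dz":0,"gripper":-0.72},{"rx":0,"ry":0,"rz":0,"dx":12,"dy":0,"dz":0,"gripper":-0.72},{"rx":0,"ry":0,"rz":0,"dx":12,"dy":0,"dz":0,"gripper":-0.72},{"rx":0,"ry":0,"rz":0,"dx":12,"dy":0,"dz":0,"gripper":-0.72},{"rx":0,"ry":0,"rz":0,"dx":12,"dy":0,"dz":0,"gripper":-0.72},{"rx":0,"ry":0,"rz":0,"dx":12,"dy":0,"dz":0,"gripper":-0.72},{"rx":0,"ry":0,"rz":0,"dx":12,"dy":0,"dz":0,"gripper":-0.72},{"rx":0,"ry":0,"rz":0,"dx":10,"dy":0,"dz":0,"gripper":-0.72},{"rx":0,"ry":0,"rz":0,"dx":0,"dy":0,"dz":0,"gripper":-0.72},{"rx":0,"ry":0,"rz":0,"dx":0,"dy":0,"dz":0,"gripper":-0.72},{"rx":0,"ry":0,"rz":0,"dx":0,"dy":0,"dz":0,"gripper":-0.72}]}}

```text
clock: 6.88
tcp_pos: [0.5335, 0.1998, 0.089]
orientation: [2.223, 2.22, -0.0]
contact_force: [0.8, 0.5, -0.2]
grip_width: 0.012
gripper_force: 0.0
```

```bash
python3 - <<'E'
from h import *
im=r.grab_frame("scene");cv2.imwrite("pics/s2.png",cv2.resize(im[100:320,140:520],None,fx=2,fy=2,interpolation=cv2.INTER_CUBIC))
E
```

```text
(no output)
```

View pics/s2.png

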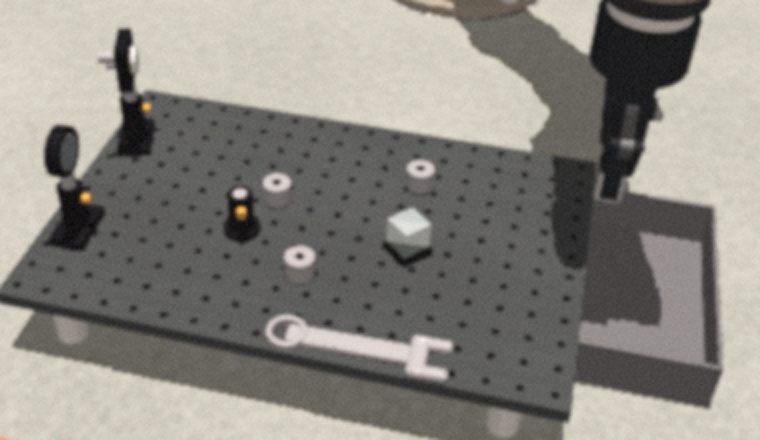

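The sweep passed over B: the spacer still stands at crop (420,175), and the tips are near crop (612,198). I need to measure the real tip height.

```bash
python3 - <<'E'
from h import *
p=r.get_obs()["tcp_pos"]
for n in ("scene","side"):
    im=r.grab_frame(n); P=proj(n,[p-[0,0,k/1000] for k in(0,5,10,15,20,22,30)]);print(n,P.round(1).tolist())
    u,v=P[4].astype(int);c=cv2.resize(im[v-30:v+25,u-40:u+40],None,fx=7,fy=7,interpolation=cv2.INTER_CUBIC);cv2.imwrite(f"pics/{n}3.png",c);print(u-40,v-30)
    c0=cv2.imread(f"pics/{n}0.png")
    for q,s in zip(["A","B","C"],dict(scene=[(278,191),(350,184),(289,228)],side=[(310,215),(285,170),(359,198)])[n]):
        print(q,np.abs(im[s[1]-8:s[1]+8,s[0]-9:s[0]+9].astype(int)-c0[s[1]-8:s[1]+8,s[0]-9:s[0]+9]).mean())
a=cv2.imread("pics/scene3.png");b=cv2.imread("pics/side3.png");
h=min(a.shape[0],b.shape[0]);cv2.imwrite("pics/t3.png",cv2.resize(np.vstack([a[:h],b[:h]]),None,fx=.75,fy=.75))
E
```

```text
scene [[443.2, 194.9], [442.7, 197.1], [442.2, 199.4], [441.6, 201.6], [441.1, 203.8], [440.9, 204.7], [440.1, 208.2]]
401 173
A 9.140046296296296
B 8.859953703703704
C 9.49074074074074
side [[291.6, 118.8], [291.6, 120.8], [291.7, 122.8], [291.8, 124.7], [291.8, 126.6], [291.9, 127.4], [292.0, 130.5]]
251 96
A 3.4849537037037037
B 3.1666666666666665
C 3.403935185185185
```

View pics/t3.png

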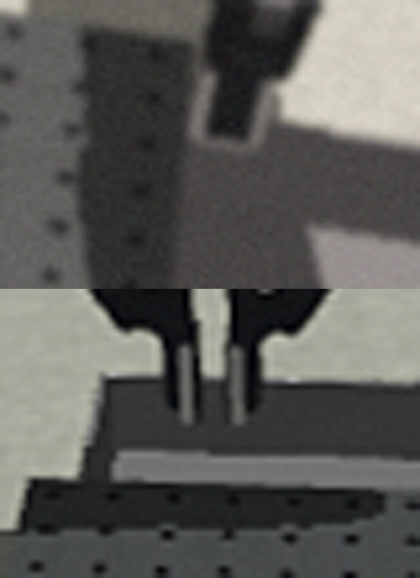

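```bash
python3 - <<'E'
from h import *
def on(n,uv,ax,v):
    o,d=ray(n,uv);return (o+d*(v-o[ax])/d[ax]).round(4)
for uv in[(438.1,199.7),(451.5,201.2)]: print([on("scene",uv,0,x) for x in(.54,.547,.554)])
print([on("side",uv,1,y) for uv in[(286.2,121.3),(296.1,121.7)] for y in(.189,.2)])
o=r.get_obs();print(o["tcp_pos"],o["joints"].round(3))
E
```

```text
[array([0.54  , 0.1928, 0.0821]), array([0.547 , 0.1921, 0.0876]), array([0.554 , 0.1915, 0.0931])]
[array([0.54  , 0.2148, 0.0834]), array([0.547 , 0.2139, 0.089 ]), array([0.554 , 0.2131, 0.0945])]
[array([0.5227, 0.189 , 0.0895]), array([0.5216, 0.2   , 0.0824]), array([0.544, 0.189, 0.089]), array([0.5433, 0.2   , 0.0819])]
[0.53352233 0.20006375 0.08903377] [-0.828  0.525  0.471  1.954 -0.344  0.741 -0.156]
```

The rays from both views put the tips at about z = 0.0885, level with the TCP and not 22 mm below it. So B was simply missed. I'll go back over it and descend about 21 mm lower, in guarded steps.

Call:
{"name": "step_arm", "arguments": {"moves": [{"rx":0,"ry":0,"rz":0,"dx":0,"dy":0,"dz":-25,"gripper":-0.72},{"rx":0,"ry":0,"rz":0,"dx":-40,"dy":-0.5,"dz":0,"gripper":-0.72},{"rx":0,"ry":0,"rz":0,"dx":-40,"dy":-0.5,"dz":0,"gripper":-0.72},{"rx":0,"ry":0,"rz":0,"dx":-40,"dy":0,"dz":0,"gripper":-0.72},{"rx":0,"ry":0,"rz":0,"dx":-40,"dy":0,"dz":0,"gripper":-0.72},{"rx":0,"ry":0,"rz":0,"dx":-37,"dy":0,"dz":0,"gripper":-0.72},{"rx":0,"ry":0,"rz":0,"dx":0,"dy":0,"dz":0,"gripper":-0.72},{"rx":0,"ry":0,"rz":0,"dx":0,"dy":0,"dz":25,"gripper":-0.72},{"rx":0,"ry":0,"rz":0,"dx":0,"dy":0,"dz":8,"gripper":-0.72},{"rx":0,"ry":0,"rz":0,"dx":0,"dy":0,"dz":3,"gripper":-0.72},{"rx":0,"ry":0,"rz":0,"dx":0,"dy":0,"dz":3,"gripper":-0.72},{"rx":0,"ry":0,"rz":0,"dx":0,"dy":0,"dz":0,"gripper":-0.72}]}}

```text
clock: 8.52
tcp_pos: [0.5326, 0.0037, 0.0752]
orientation: [2.222, 2.221, 0.0]
contact_force: [-0.0, -1.1, -0.2]
grip_width: 0.0119
gripper_force: 0.0
```

Call:
{"name": "step_arm", "arguments": {"moves": [{"rx":0,"ry":0,"rz":0,"dx":0,"dy":0,"dz":2,"gripper":-0.72},{"rx":0,"ry":0,"rz":0,"dx":0,"dy":0,"dz":2,"gripper":-0.72},{"rx":0,"ry":0,"rz":0,"dx":0,"dy":0,"dz":2,"gripper":-0.72},{"rx":0,"ry":0,"rz":0,"dx":0,"dy":0,"dz":1,"gripper":-0.72},{"rx":0,"ry":0,"rz":0,"dx":0,"dy":0,"dz":0,"gripper":-0.72}]}}

```text
clock: 9.15
tcp_pos: [0.5323, 0.0034, 0.0679]
orientation: [-2.222, -2.221, 0.0]
contact_force: [0.7, 0.3, -0.1]
grip_width: 0.0121
gripper_force: 0.0
```

Push B partway, then check that it follows.

Call:
{"name": "step_arm", "arguments": {"moves": [{"rx":0,"ry":0,"rz":0,"dx":6,"dy":0,"dz":0,"gripper":-0.72},{"rx":0,"ry":0,"rz":0,"dx":8,"dy":0,"dz":0,"gripper":-0.72},{"rx":0,"ry":0,"rz":0,"dx":10,"dy":0,"dz":0,"gripper":-0.72},{"rx":0,"ry":0,"rz":0,"dx":10,"dy":0,"dz":0,"gripper":-0.72},{"rx":0,"ry":0,"rz":0,"dx":10,"dy":0,"dz":0,"gripper":-0.72},{"rx":0,"ry":0,"rz":0,"dx":0,"dy":0,"dz":0,"gripper":-0.72}]}}

```text
clock: 9.9
tcp_pos: [0.5324, 0.0489, 0.0679]
orientation: [-2.22, -2.223, -0.0]
contact_force: [0.8, -0.6, 0.6]
grip_width: 0.0118
gripper_force: 0.0
```

```bash
cat >> h.py <<'E'
def blobs(n="scene",thr=120,save=None):
    im=r.grab_frame(n)
    if save: cv2.imwrite(save,im)
    nl,lab,st,ce=cv2.connectedComponentsWithStats((cv2.cvtColor(im,cv2.COLOR_BGR2GRAY)>thr).astype(np.uint8))
    for s,c in zip(st,ce):
        if 40<s[4]<260:
            p=onz(n,(s[0]+s[2]/2-.5,s[1]+s[3]/2-.5),.08)
            if .45<p[0]<.75 and -.2<p[1]<.25: print(n,s[2:],c.round(0),p[:2].round(4))
E
python3 - <<'E'
from h import *
print(r.get_obs()["tcp_pos"]);blobs(save="pics/s4.png")
E
```

```text
[0.53242097 0.04886105 0.0679369 ]
scene [ 15  11 126] [278. 191.] [ 0.5843 -0.0776]
scene [ 17  13 153] [289. 228.] [ 0.6696 -0.034 ]
```

```bash
python3 - <<'E'
from h import *
im=cv2.imread("pics/s4.png");u,v=proj("scene",[.532,.0715,.08])[0].astype(int);print(u,v)
cv2.imwrite("pics/c4.png",cv2.resize(im[v-40:v+30,u-50:u+50],None,fx=5,fy=5,interpolation=cv2.INTER_CUBIC))
E
```

```text
367 186
```

View pics/c4.png

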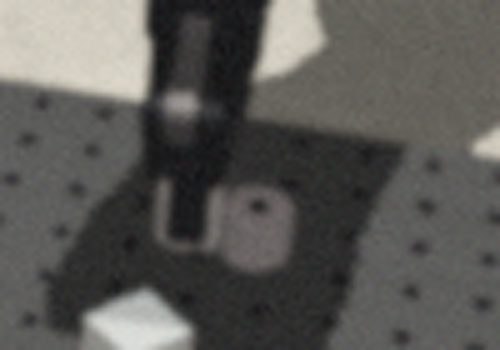

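B, in shadow at crop (260,225), is now nested against the fingers and being pushed. I'll continue over the edge.

Call:
{"name": "step_arm", "arguments": {"moves": [{"rx":0,"ry":0,"rz":0,"dx":8,"dy":0,"dz":0,"gripper":-0.72},{"rx":0,"ry":0,"rz":0,"dx":11,"dy":0,"dz":0,"gripper":-0.72},{"rx":0,"ry":0,"rz":0,"dx":12,"dy":0,"dz":0,"gripper":-0.72},{"rx":0,"ry":0,"rz":0,"dx":12,"dy":0,"dz":0,"gripper":-0.72},{"rx":0,"ry":0,"rz":0,"dx":12,"dy":0,"dz":0,"gripper":-0.72},{"rx":0,"ry":0,"rz":0,"dx":12,"dy":0,"dz":0,"gripper":-0.72},{"rx":0,"ry":0,"rz":0,"dx":12,"dy":0,"dz":0,"gripper":-0.72},{"rx":0,"ry":0,"rz":0,"dx":12,"dy":0,"dz":0,"gripper":-0.72},{"rx":0,"ry":0,"rz":0,"dx":12,"dy":0,"dz":0,"gripper":-0.72},{"rx":0,"ry":0,"rz":0,"dx":12,"dy":0,"dz":0,"gripper":-0.72},{"rx":0,"ry":0,"rz":0,"dx":12,"dy":0,"dz":0,"gripper":-0.72},{"rx":0,"ry":0,"rz":0,"dx":12,"dy":0,"dz":0,"gripper":-0.72},{"rx":0,"ry":0,"rz":0,"dx":12,"dy":0,"dz":0,"gripper":-0.72},{"rx":0,"ry":0,"rz":0,"dx":12,"dy":0,"dz":0,"gripper":-0.72},{"rx":0,"ry":0,"rz":0,"dx":0,"dy":0,"dz":0,"gripper":-0.72},{"rx":0,"ry":0,"rz":0,"dx":0,"dy":0,"dz":0,"gripper":-0.72},{"rx":0,"ry":0,"rz":0,"dx":0,"dy":0,"dz":-40,"gripper":-0.72},{"rx":0,"ry":0,"rz":0,"dx":0,"dy":0,"dz":-40,"gripper":-0.72}]}}

```text
clock: 12.2
tcp_pos: [0.5322, 0.2093, 0.1486]
orientation: [2.223, 2.219, -0.002]
contact_force: [0.5, 0.4, 0.5]
grip_width: 0.0121
gripper_force: 0.0
```

```bash
python3 - <<'E'
from h import *
print(r.get_obs()["tcp_pos"]);blobs(save="pics/s5.png");blobs("side")
im=cv2.imread("pics/s5.png")
cv2.imwrite("pics/c5.png",cv2.resize(im[130:320,240:520],None,fx=2.5,fy=2.5,interpolation=cv2.INTER_CUBIC))
E
```

```text
[0.53221037 0.20929519 0.14860172]
scene [ 15  11 130] [278. 191.] [ 0.5843 -0.0776]
scene [ 17  13 160] [289. 228.] [ 0.6696 -0.034 ]
side [ 18  12 113] [332. 163.] [0.6198 0.0595]
side [14  9 89] [359. 198.] [ 0.6685 -0.0357]
side [ 15  11 107] [310. 215.] [ 0.5826 -0.0801]
side [ 8 10 58] [279. 260.] [ 0.5381 -0.177 ]
```

View pics/c5.png

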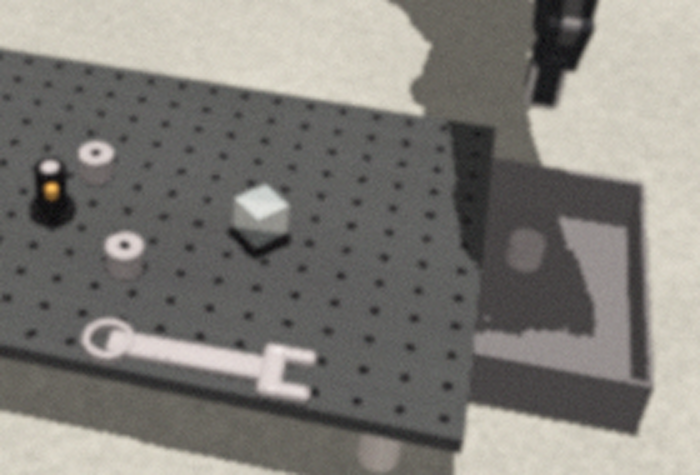

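B lies in the tray at crop (525,250) and the rest is untouched. Next is A. I descend behind it, then steer left of the cube.

Call:
{"name": "step_arm", "arguments": {"moves": [{"rx":0,"ry":0,"rz":0,"dx":-40.5,"dy":6.3,"dz":0,"gripper":-0.72},{"rx":0,"ry":0,"rz":0,"dx":-40.5,"dy":6.3,"dz":0,"gripper":-0.72},{"rx":0,"ry":0,"rz":0,"dx":-40.5,"dy":6.3,"dz":0,"gripper":-0.72},{"rx":0,"ry":0,"rz":0,"dx":-40.5,"dy":6.3,"dz":0,"gripper":-0.72},{"rx":0,"ry":0,"rz":0,"dx":-40.5,"dy":6.3,"dz":0,"gripper":-0.72},{"rx":0,"ry":0,"rz":0,"dx":-40.5,"dy":6.3,"dz":0,"gripper":-0.72},{"rx":0,"ry":0,"rz":0,"dx":-40.5,"dy":6.3,"dz":0,"gripper":-0.72},{"rx":0,"ry":0,"rz":0,"dx":-40.5,"dy":6.3,"dz":0,"gripper":-0.72},{"rx":0,"ry":0,"rz":0,"dx":0,"dy":0,"dz":0,"gripper":-0.72},{"rx":0,"ry":0,"rz":0,"dx":0,"dy":0,"dz":20,"gripper":-0.72},{"rx":0,"ry":0,"rz":0,"dx":0,"dy":0,"dz":20,"gripper":-0.72},{"rx":0,"ry":0,"rz":0,"dx":0,"dy":0,"dz":0,"gripper":-0.72}]}}

```text
clock: 13.8
tcp_pos: [0.5808, -0.112, 0.1052]
orientation: [-2.217, -2.22, 0.005]
contact_force: [0.5, -0.1, 0.6]
grip_width: 0.012
gripper_force: 0.0
```

Call:
{"name": "step_arm", "arguments": {"moves": [{"rx":0,"ry":0,"rz":0,"dx":-3,"dy":1,"dz":0,"gripper":-0.72},{"rx":0,"ry":0,"rz":0,"dx":0,"dy":0,"dz":0,"gripper":-0.72},{"rx":0,"ry":0,"rz":0,"dx":0,"dy":0,"dz":15,"gripper":-0.72},{"rx":0,"ry":0,"rz":0,"dx":0,"dy":0,"dz":12,"gripper":-0.72},{"rx":0,"ry":0,"rz":0,"dx":0,"dy":0,"dz":6,"gripper":-0.72},{"rx":0,"ry":0,"rz":0,"dx":0,"dy":0,"dz":4,"gripper":-0.72},{"rx":0,"ry":0,"rz":0,"dx":0,"dy":0,"dz":0,"gripper":-0.72}]}}

```text
clock: 14.68
tcp_pos: [0.5836, -0.1166, 0.0707]
orientation: [-2.222, -2.221, 0.0]
contact_force: [-1.0, -0.6, 0.5]
grip_width: 0.0121
gripper_force: 0.0
```

Call:
{"name": "step_arm", "arguments": {"moves": [{"rx":0,"ry":0,"rz":0,"dx":5,"dy":0,"dz":2.5,"gripper":-0.72},{"rx":0,"ry":0,"rz":0,"dx":7,"dy":0,"dz":0,"gripper":-0.72},{"rx":0,"ry":0,"rz":0,"dx":8,"dy":0,"dz":0,"gripper":-0.72},{"rx":0,"ry":0,"rz":0,"dx":10,"dy":-2,"dz":0,"gripper":-0.72},{"rx":0,"ry":0,"rz":0,"dx":10,"dy":-3,"dz":0,"gripper":-0.72},{"rx":0,"ry":0,"rz":0,"dx":10,"dy":-3,"dz":0,"gripper":-0.72},{"rx":0,"ry":0,"rz":0,"dx":10,"dy":-3,"dz":0,"gripper":-0.72},{"rx":0,"ry":0,"rz":0,"dx":10,"dy":-3,"dz":0,"gripper":-0.72},{"rx":0,"ry":0,"rz":0,"dx":10,"dy":-3,"dz":0,"gripper":-0.72},{"rx":0,"ry":0,"rz":0,"dx":10,"dy":-3,"dz":0,"gripper":-0.72},{"rx":0,"ry":0,"rz":0,"dx":0,"dy":0,"dz":0,"gripper":-0.72}]}}

```text
clock: 16.05
tcp_pos: [0.5635, -0.0252, 0.0684]
orientation: [-2.22, -2.222, -0.0]
contact_force: [1.4, -0.0, 0.2]
grip_width: 0.0118
gripper_force: 0.0
```

```bash
cat >> h.py <<'E'
def shadow(n,exp,z=.08,lo=75,w=25):
    im=r.grab_frame(n);u,v=proj(n,[*exp,z])[0].astype(int)
    g=cv2.cvtColor(im,cv2.COLOR_BGR2GRAY)[v-w:v+w,u-w:u+w]
    for t in range(lo,130,15):
        nl,lab,st,ce=cv2.connectedComponentsWithStats((g>t).astype(np.uint8))
        for s,c in zip(st[1:],ce[1:]):
            if s[4]>40: print(n,"thr",t,s[2:],(c+[u-w,v-w]).round(1),onz(n,c+[u-w,v-w],z)[:2].round(4))
E
python3 - <<'E'
from h import *
p=r.get_obs()["tcp_pos"];print(p);blobs();e=(p[0],p[1]+.0255);shadow("scene",e);print(proj("scene",[*e,.08]))
E
```

```text
[ 0.56348811 -0.02524286  0.06836423]
scene [ 17  13 163] [289. 228.] [ 0.6696 -0.034 ]
scene thr 75 [ 24  20 275] [321.1 195. ] [ 0.576 -0.003]
scene thr 75 [ 16  14 162] [341.4 209.2] [0.6037 0.038 ]
scene thr 90 [ 14  16 169] [323.3 195.8] [0.577  0.0012]
scene thr 90 [ 16  12 154] [341.4 209.5] [0.6044 0.0381]
scene thr 105 [10 12 41] [323.6 197.2] [0.5807 0.0026]
scene thr 105 [ 15  12 142] [341.8 209.6] [0.6045 0.0387]
scene thr 120 [ 15  11 137] [341.7 209.8] [0.605  0.0387]
[[324.49468827 190.90737756]]
```

A is nested at scene pixel (323,196), as expected. I continue past the cube and over the edge.

Call:
{"name": "step_arm", "arguments": {"moves": [{"rx":0,"ry":0,"rz":0,"dx":9,"dy":-3,"dz":0,"gripper":-0.72},{"rx":0,"ry":0,"rz":0,"dx":10,"dy":-3,"dz":0,"gripper":-0.72},{"rx":0,"ry":0,"rz":0,"dx":10,"dy":-3,"dz":0,"gripper":-0.72},{"rx":0,"ry":0,"rz":0,"dx":12,"dy":-1,"dz":0,"gripper":-0.72},{"rx":0,"ry":0,"rz":0,"dx":12,"dy":0,"dz":0,"gripper":-0.72},{"rx":0,"ry":0,"rz":0,"dx":12,"dy":0,"dz":0,"gripper":-0.72},{"rx":0,"ry":0,"rz":0,"dx":12,"dy":0,"dz":0,"gripper":-0.72},{"rx":0,"ry":0,"rz":0,"dx":12,"dy":0,"dz":0,"gripper":-0.72},{"rx":0,"ry":0,"rz":0,"dx":12,"dy":0,"dz":0,"gripper":-0.72},{"rx":0,"ry":0,"rz":0,"dx":12,"dy":0,"dz":0,"gripper":-0.72},{"rx":0,"ry":0,"rz":0,"dx":12,"dy":0,"dz":0,"gripper":-0.72},{"rx":0,"ry":0,"rz":0,"dx":12,"dy":0,"dz":0,"gripper":-0.72},{"rx":0,"ry":0,"rz":0,"dx":12,"dy":0,"dz":0,"gripper":-0.72},{"rx":0,"ry":0,"rz":0,"dx":12,"dy":0,"dz":0,"gripper":-0.72},{"rx":0,"ry":0,"rz":0,"dx":12,"dy":0,"dz":0,"gripper":-0.72},{"rx":0,"ry":0,"rz":0,"dx":12,"dy":0,"dz":0,"gripper":-0.72},{"rx":0,"ry":0,"rz":0,"dx":12,"dy":0,"dz":0,"gripper":-0.72},{"rx":0,"ry":0,"rz":0,"dx":12,"dy":0,"dz":0,"gripper":-0.72},{"rx":0,"ry":0,"rz":0,"dx":12,"dy":0,"dz":0,"gripper":-0.72},{"rx":0,"ry":0,"rz":0,"dx":12,"dy":0,"dz":0,"gripper":-0.72}]}}

```text
clock: 18.65
tcp_pos: [0.5538, 0.2074, 0.0684]
orientation: [-2.222, -2.221, 0.0]
contact_force: [0.3, -0.2, 0.9]
grip_width: 0.0119
gripper_force: 0.0
```

Call:
{"name": "step_arm", "arguments": {"moves": [{"rx":0,"ry":0,"rz":0,"dx":4,"dy":0,"dz":0,"gripper":-0.72},{"rx":0,"ry":0,"rz":0,"dx":0,"dy":0,"dz":0,"gripper":-0.72},{"rx":0,"ry":0,"rz":0,"dx":0,"dy":0,"dz":-40,"gripper":-0.72},{"rx":0,"ry":0,"rz":0,"dx":0,"dy":0,"dz":-40,"gripper":-0.72},{"rx":0,"ry":0,"rz":0,"dx":0,"dy":0,"dz":0,"gripper":-0.72}]}}

```text
clock: 19.27
tcp_pos: [0.5561, 0.2102, 0.1516]
orientation: [2.222, 2.218, 0.009]
contact_force: [-0.2, 0.1, -0.7]
grip_width: 0.0119
gripper_force: 0.0
```

```bash
python3 - <<'E'
from h import *
p=r.get_obs()["tcp_pos"];print(p);blobs();blobs("side")
im=r.grab_frame("scene");cv2.imwrite("pics/s6.png",im)
# spacer blobs in tray
g=cv2.cvtColor(im,cv2.COLOR_BGR2GRAY);g0=cv2.cvtColor(cv2.imread("pics/s5.png"),cv2.COLOR_BGR2GRAY)
for nm,q in(("now",g),("before",g0)):
  m=(q[190:300,425:505]>85).astype(np.uint8)
  nl,lab,st,ce=cv2.connectedComponentsWithStats(m)
  for s,c in zip(st[1:],ce[1:]):
    if s[4]>30: print(nm,s[2:],(c+[425,190]).round(1),onz("scene",c+[425,190],.024).round(3))
E
```

```text
[0.55609728 0.21019003 0.15159033]
scene [ 17  13 164] [289. 228.] [ 0.6696 -0.034 ]
scene [13 10 97] [452. 265.] [0.6849 0.2183]
side [ 18  12 113] [332. 163.] [0.6198 0.0595]
side [14  9 89] [359. 198.] [ 0.6685 -0.0357]
side [ 8 10 58] [279. 260.] [ 0.5381 -0.177 ]
now [  80  110 3711] [475.  245.6] [0.575 0.266 0.024]
now [ 17  18 221] [450.  229.6] [0.545 0.224 0.024]
before [  80  110 3899] [473.5 246.7] [0.578 0.263 0.024]
before [ 15  18 213] [450.  229.6] [0.545 0.224 0.024]
```

A is out of the board blobs, and a new bright disc shows inside the tray at scene (452,265) beside B at (450,230). Now C.

Call:
{"name": "step_arm", "arguments": {"moves": [{"rx":0,"ry":0,"rz":0,"dx":-39.7,"dy":16.4,"dz":0,"gripper":-0.72},{"rx":0,"ry":0,"rz":0,"dx":-39.7,"dy":16.4,"dz":0,"gripper":-0.72},{"rx":0,"ry":0,"rz":0,"dx":-39.7,"dy":16.4,"dz":0,"gripper":-0.72},{"rx":0,"ry":0,"rz":0,"dx":-39.7,"dy":16.4,"dz":0,"gripper":-0.72},{"rx":0,"ry":0,"rz":0,"dx":-39.7,"dy":16.4,"dz":0,"gripper":-0.72},{"rx":0,"ry":0,"rz":0,"dx":-39.7,"dy":16.4,"dz":0,"gripper":-0.72},{"rx":0,"ry":0,"rz":0,"dx":-39.7,"dy":16.4,"dz":0,"gripper":-0.72},{"rx":0,"ry":0,"rz":0,"dx":0,"dy":0,"dz":0,"gripper":-0.72},{"rx":0,"ry":0,"rz":0,"dx":0,"dy":0,"dz":15,"gripper":-0.72},{"rx":0,"ry":0,"rz":0,"dx":0,"dy":0,"dz":15,"gripper":-0.72},{"rx":0,"ry":0,"rz":0,"dx":0,"dy":0,"dz":0,"gripper":-0.72},{"rx":0,"ry":0,"rz":0,"dx":0,"dy":0,"dz":0,"gripper":-0.72}]}}

```text
clock: 20.92
tcp_pos: [0.6685, -0.0668, 0.1183]
orientation: [-2.221, -2.222, 0.0]
contact_force: [-0.2, -0.6, -0.8]
grip_width: 0.0116
gripper_force: 0.0
```

Call:
{"name": "step_arm", "arguments": {"moves": [{"rx":0,"ry":0,"rz":0,"dx":-1.5,"dy":1,"dz":0,"gripper":-0.72},{"rx":0,"ry":0,"rz":0,"dx":0,"dy":0,"dz":15,"gripper":-0.72},{"rx":0,"ry":0,"rz":0,"dx":0,"dy":0,"dz":12,"gripper":-0.72},{"rx":0,"ry":0,"rz":0,"dx":0,"dy":0,"dz":10,"gripper":-0.72},{"rx":0,"ry":0,"rz":0,"dx":0,"dy":0,"dz":7,"gripper":-0.72},{"rx":0,"ry":0,"rz":0,"dx":0,"dy":0,"dz":5,"gripper":-0.72},{"rx":0,"ry":0,"rz":0,"dx":0,"dy":0,"dz":0,"gripper":-0.72}]}}

```text
clock: 21.8
tcp_pos: [0.6694, -0.069, 0.0692]
orientation: [-2.222, -2.221, 0.0]
contact_force: [-0.3, -0.1, -0.6]
grip_width: 0.0121
gripper_force: 0.0
```

```bash
python3 - <<'E'
from h import *
print(r.get_obs()["tcp_pos"]);shadow("scene",(.669,-.034),w=18);print(proj("scene",[.669,-.034,.08]))
E
```

```text
[ 0.66941785 -0.0689933   0.06917274]
scene thr 75 [ 3 17 48] [272.  228.2] [ 0.6768 -0.06  ]
scene thr 75 [ 16  20 249] [289.2 232.3] [ 0.6791 -0.0311]
scene thr 90 [ 3 15 42] [271.9 227.9] [ 0.6761 -0.0603]
scene thr 90 [ 15  18 203] [289.2 232.6] [ 0.6796 -0.0308]
scene thr 105 [12 16 85] [288.8 234.4] [ 0.6838 -0.0303]
[[289.10076416 227.74953925]]
```

Call:
{"name": "step_arm", "arguments": {"moves": [{"rx":0,"ry":0,"rz":0,"dx":5,"dy":0,"dz":1,"gripper":-0.72},{"rx":0,"ry":0,"rz":0,"dx":7,"dy":0,"dz":0,"gripper":-0.72},{"rx":0,"ry":0,"rz":0,"dx":10,"dy":0.5,"dz":0,"gripper":-0.72},{"rx":0,"ry":0,"rz":0,"dx":10,"dy":0.5,"dz":0,"gripper":-0.72},{"rx":0,"ry":0,"rz":0,"dx":10,"dy":0.5,"dz":0,"gripper":-0.72},{"rx":0,"ry":0,"rz":0,"dx":0,"dy":0,"dz":0,"gripper":-0.72}]}}

```text
clock: 22.6
tcp_pos: [0.6712, -0.0252, 0.0684]
orientation: [-2.219, -2.223, -0.001]
contact_force: [-0.2, 0.2, -0.5]
grip_width: 0.012
gripper_force: 0.0
```

```bash
python3 - <<'E'
from h import *
p=r.get_obs()["tcp_pos"];print(p);e=(p[0],p[1]+.0255);shadow("scene",e,w=18);print(proj("scene",[*e,.08]))
E
```

```text
[ 0.67123912 -0.02515437  0.06836764]
scene thr 75 [ 21  21 321] [306.3 236.7] [ 0.6818 -0.0025]
scene thr 90 [ 19  20 264] [306.4 236.9] [ 0.6822 -0.0023]
scene thr 105 [ 13  17 100] [307.6 239.2] [0.6866 0.0007]
[[309.74689924 232.47131096]]
```

C is nested and following. I go straight between the cube and the wrench, then steer towards the tray.

Call:
{"name": "step_arm", "arguments": {"moves": [{"rx":0,"ry":0,"rz":0,"dx":9,"dy":0,"dz":0,"gripper":-0.72},{"rx":0,"ry":0,"rz":0,"dx":11,"dy":0,"dz":0,"gripper":-0.72},{"rx":0,"ry":0,"rz":0,"dx":11,"dy":0,"dz":0,"gripper":-0.72},{"rx":0,"ry":0,"rz":0,"dx":11,"dy":0,"dz":0,"gripper":-0.72},{"rx":0,"ry":0,"rz":0,"dx":11,"dy":0,"dz":0,"gripper":-0.72},{"rx":0,"ry":0,"rz":0,"dx":11,"dy":0,"dz":0,"gripper":-0.72},{"rx":0,"ry":0,"rz":0,"dx":11,"dy":0,"dz":0,"gripper":-0.72},{"rx":0,"ry":0,"rz":0,"dx":11,"dy":0,"dz":0,"gripper":-0.72},{"rx":0,"ry":0,"rz":0,"dx":11,"dy":0,"dz":0,"gripper":-0.72},{"rx":0,"ry":0,"rz":0,"dx":10,"dy":-2,"dz":0,"gripper":-0.72},{"rx":0,"ry":0,"rz":0,"dx":10,"dy":-3,"dz":0,"gripper":-0.72},{"rx":0,"ry":0,"rz":0,"dx":10,"dy":-3,"dz":0,"gripper":-0.72},{"rx":0,"ry":0,"rz":0,"dx":10,"dy":-3,"dz":0,"gripper":-0.72},{"rx":0,"ry":0,"rz":0,"dx":10,"dy":-3,"dz":0,"gripper":-0.72},{"rx":0,"ry":0,"rz":0,"dx":0,"dy":0,"dz":0,"gripper":-0.72}]}}

```text
clock: 24.52
tcp_pos: [0.6567, 0.1218, 0.0683]
orientation: [-2.219, -2.222, -0.0]
contact_force: [-0.5, 0.4, 0.3]
grip_width: 0.0121
gripper_force: 0.0
```

```bash
python3 - <<'E'
from h import *
p=r.get_obs()["tcp_pos"];print(p);e=(p[0],p[1]+.0255);shadow("scene",e,w=18);print(proj("scene",[*e,.08]))
E
```

```text
[0.6566728  0.12177068 0.06829323]
scene thr 75 [ 9  7 54] [389.8 226.9] [0.6263 0.1211]
scene thr 75 [ 21  20 294] [401.4 247.4] [0.6679 0.1436]
scene thr 90 [ 9  6 44] [389.7 226.5] [0.6255 0.1208]
scene thr 90 [ 19  19 247] [401.3 247.5] [0.6682 0.1436]
scene thr 105 [10 15 67] [402.1 249.9] [0.6729 0.1453]
[[404.44038042 242.80132881]]
```

Call:
{"name": "step_arm", "arguments": {"moves": [{"rx":0,"ry":0,"rz":0,"dx":9,"dy":-3.5,"dz":0,"gripper":-0.72},{"rx":0,"ry":0,"rz":0,"dx":9,"dy":-3.5,"dz":0,"gripper":-0.72},{"rx":0,"ry":0,"rz":0,"dx":9,"dy":-3.5,"dz":0,"gripper":-0.72},{"rx":0,"ry":0,"rz":0,"dx":10,"dy":-3.5,"dz":0,"gripper":-0.72},{"rx":0,"ry":0,"rz":0,"dx":10,"dy":-3,"dz":0,"gripper":-0.72},{"rx":0,"ry":0,"rz":0,"dx":11,"dy":0,"dz":0,"gripper":-0.72},{"rx":0,"ry":0,"rz":0,"dx":11,"dy":0,"dz":0,"gripper":-0.72},{"rx":0,"ry":0,"rz":0,"dx":11,"dy":0,"dz":0,"gripper":-0.72},{"rx":0,"ry":0,"rz":0,"dx":11,"dy":0,"dz":0,"gripper":-0.72},{"rx":0,"ry":0,"rz":0,"dx":0,"dy":0,"dz":0,"gripper":-0.72},{"rx":0,"ry":0,"rz":0,"dx":0,"dy":0,"dz":-40,"gripper":-0.72},{"rx":0,"ry":0,"rz":0,"dx":0,"dy":0,"dz":-50,"gripper":-0.72},{"rx":0,"ry":0,"rz":0,"dx":0,"dy":-40,"dz":-40,"gripper":-0.72},{"rx":0,"ry":0,"rz":0,"dx":20,"dy":-40,"dz":0,"gripper":-0.72},{"rx":0,"ry":0,"rz":0,"dx":40,"dy":-30,"dz":0,"gripper":-0.72},{"rx":0,"ry":0,"rz":0,"dx":50,"dy":-20,"dz":0,"gripper":-0.72},{"rx":0,"ry":0,"rz":0,"dx":50,"dy":0,"dz":0,"gripper":-0.72},{"rx":0,"ry":0,"rz":0,"dx":50,"dy":0,"dz":0,"gripper":-0.72},{"rx":0,"ry":0,"rz":0,"dx":0,"dy":0,"dz":0,"gripper":-0.72}]}}

```text
clock: 26.95
tcp_pos: [0.5085, 0.4259, 0.1978]
orientation: [-2.214, -2.227, -0.001]
contact_force: [-0.4, -0.3, -0.3]
grip_width: 0.0116
gripper_force: 0.0
```

```bash
python3 - <<'E'
from h import *
o=r.get_obs();print(o["clock"],o["tcp_pos"]);blobs(save="pics/s7.png")
im=cv2.imread("pics/s7.png");cv2.imwrite("pics/c7.png",cv2.resize(im[110:320,135:515],None,fx=2.1,fy=2.1,interpolation=cv2.INTER_CUBIC))
E
```

```text
26.95 [0.50852779 0.42594796 0.19776117]
```

View pics/c7.png

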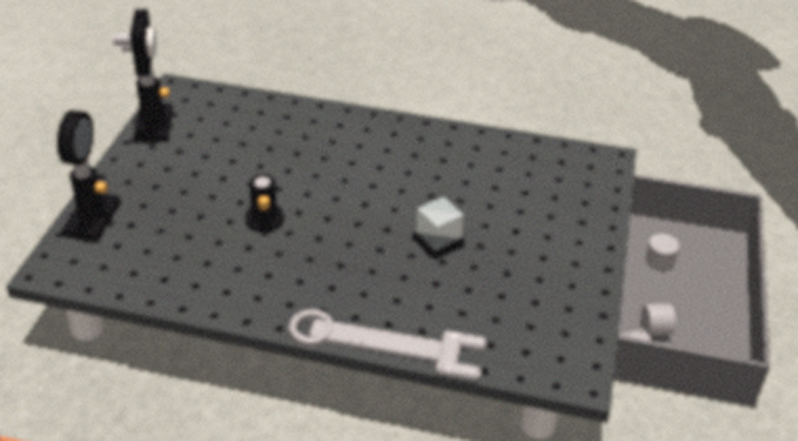

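The board is clear and the other objects stand unmoved. Two discs are plain in the tray at crop (662,250) and (660,320), and a third shows partly by the board edge at (637,336). I'll confirm the third numerically from the wrist camera above the tray.

```bash
python3 - <<'E'
from h import *
print("third",onz("scene",(438,270),.02),onz("scene",(438,270),.01))
print("tray corners in wrist",proj("wrist",[[.48,.17,.01],[.665,.17,.01],[.665,.29,.01],[.48,.29,.01]]).round(0).tolist())
print(ray("wrist",(320,200)))
E
```

```text
third [0.64269648 0.2079894  0.02      ] [0.63301635 0.20929014 0.01      ]
tray corners in wrist [[294.0, 371.0], [442.0, 371.0], [455.0, 288.0], [293.0, 287.0]]
(array([0.50829329, 0.49980609, 0.3378477 ]), array([ 0.00737996, -0.30540488, -0.95222363]))
```

```bash
python3 - <<'E'
from h import *
im=r.grab_frame("wrist");cv2.imwrite("pics/w7.png",im);g=cv2.cvtColor(im,cv2.COLOR_BGR2GRAY)
M=np.zeros_like(g);cv2.fillPoly(M,[proj("wrist",[[.482,.175,.01],[.665,.175,.01],[.665,.285,.01],[.482,.285,.01]]).astype(np.int32)],1)
print(np.percentile(g[M>0],[5,25,50,75,90,95,99]))
for t in(140,155,170,185):
  nl,lab,st,ce=cv2.connectedComponentsWithStats(((g>t)&(M>0)).astype(np.uint8))
  for s,c in zip(st[1:],ce[1:]):
    if s[4]>25: print(t,s,c.round(0),onz("wrist",c,.02)[:2].round(3))
np.set_printoptions(linewidth=250)
print(g[290:396:5,286:470:5])
E
```

```text
[ 15.  21.  24.  53. 107. 109. 151.]
140 [328 336  11  16 143] [334. 343.] [0.528 0.218]
140 [434 353  10   9  45] [439. 356.] [0.654 0.2  ]
[[ 18  13  95  23  49  51  50  53  54  22  21  93  23  22  24  18  15  21  55  53  52  51  51  46  51  50  54  48  49  53  53  52  49  50  54  49  49]
 [ 21  23  51  23  54  51  47  50  49  26  24  29  18  31  26  23  26  21  44  48  50  50  49  52  40  22  39  50  50  52  53  51  47  52  44  50  50]
 [ 20  22  23  26 112 109 112 112 103  54  24  22  20  17  22  15  16  22  24  95 101 107 108  23  17  20  27  21  18 103 104 105 102 111 113 109 111]
 [ 20  27  22  22 108 109 111 108 112  70  20  23  24  24  23  27  20  26  25  14  18  22  12  25  23  22  16  20  17  25  27 110 106  97  46  50  48]
 [ 28  16  30  23 108 106 108 107 109  99  24  15  21  22  17  25  27  24  24  23  24  22  20  18  18  22  23  21  18  26  21  23  98  61  52  53  48]
 [ 20  18  21  25 108 107 107 108 108 113  20  25  18  19  20  23  20  19  24  15  19  25  18  29  24  21  19  28  21  26  24  23  27  19  50  51  48]
 [ 25  27  24  24 106 109 108 110 104 111  20  21  22
[... 1663 characters left out ...]
21  25  22  22  21  24  22  20  19  19  21  25  21  24  23  22  24  16  20  19  15  25  26  19]
 [ 20  15  20  26  17  23  29  22  26  25  19  26  15  19  25  13  12  18  21  19  18  25  19  15  36  21  20  25  20  18  14  15  24  23  14  23  21]
 [ 23  17  20  17  22  25  21  22  19  23  17  27  26  22  17  18  19  13  20  28  16  19  18  24  16  26  24  25  19  21  17  20  22  20  22  23  20]
 [ 21  19  22  25  27  18  12  23  19  18  18  21  18  23  18  19  20  26  25  20  18  22  22  23  23  21  34  17  20  15  24   7  17  23  22  16  21]
 [ 16  13  24  23  14  16  20  20  21  23  18  26  16  20  13  19  16  20  26  21  17  19  18  19  15   9  23  72  18  23  24  23  16  22  24  18  21]]
```

The gripper blocks part of the view, so I'll shift it 100 mm toward the base to uncover the tray's far end.

Call:
{"name": "step_arm", "arguments": {"moves": [{"rx":0,"ry":0,"rz":0,"dx":0,"dy":-35,"dz":-10,"gripper":-0.72},{"rx":0,"ry":0,"rz":0,"dx":0,"dy":-35,"dz":-10,"gripper":-0.72},{"rx":0,"ry":0,"rz":0,"dx":0,"dy":-30,"dz":-10,"gripper":-0.72},{"rx":0,"ry":0,"rz":0,"dx":0,"dy":0,"dz":0,"gripper":-0.72},{"rx":0,"ry":0,"rz":0,"dx":0,"dy":0,"dz":0,"gripper":-0.72}]}}

```text
clock: 27.68
tcp_pos: [0.4114, 0.4197, 0.2287]
orientation: [2.224, 2.218, 0.001]
contact_force: [0.2, -0.7, -0.1]
grip_width: 0.0122
gripper_force: 0.0
```

```bash
python3 - <<'E'
from h import *
print(r.get_obs()["tcp_pos"])
im=r.grab_frame("wrist");cv2.imwrite("pics/w8.png",im);g=cv2.cvtColor(im,cv2.COLOR_BGR2GRAY)
M=np.zeros_like(g);cv2.fillPoly(M,[proj("wrist",[[.476,.16,.01],[.67,.16,.01],[.67,.288,.01],[.476,.288,.01]]).astype(np.int32)],1)
for t in(120,130,140):
  nl,lab,st,ce=cv2.connectedComponentsWithStats(((g>t)&(M>0)).astype(np.uint8))
  for s,c in zip(st[1:],ce[1:]):
    if s[4]>25: print(t,s,c.round(0),onz("wrist",c,.018)[:2].round(3))
for n,q in dict(scene=[(450,229),(449,262),(438,270)]).items():
  for p in q: print(p,onz(n,p,.018)[:2].round(3))
E
```

```text
[0.41143141 0.41970684 0.22873094]
120 [474 318  17  16 173] [483. 326.] [0.62  0.217]
120 [499 328  17  17 168] [508. 338.] [0.655 0.198]
130 [476 318  14  16 143] [483. 326.] [0.62  0.216]
130 [500 329  15  16 133] [508. 338.] [0.655 0.198]
140 [479 320   9  13  80] [483. 326.] [0.62  0.216]
140 [504 331  10  13  65] [509. 338.] [0.656 0.198]
(450, 229) [0.536 0.225]
(449, 262) [0.618 0.225]
(438, 270) [0.641 0.208]
```

The wrist view shows two spacers at (0.62, 0.217) and (0.655, 0.198). With B at (0.536, 0.225), all three are inside the tray.

```bash
python3 -c "
from bench import r
print(r.hand_in())"
```

```text
the job is handed in; nothing more can be done
None
```

I swept all three spacers over the left edge into the grey tray and left the cube, post holder, mirror, lens and wrench standing where they were; the job was handed in at about 28 s.

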